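Unstack the machine parts onto their kitting places

TASK

Five machine parts stand in two stacks on the bench. Take the stacks apart and lay each part flat in the middle of the plywood board that bears its own outline, the long bar and the square block turned in line with their outlines (the round parts and the nut may lie at any turn). Let no part tip over or tumble on the way.

Things in the scene. Friction and masses are not known exactly. Their poses are not given: they have to be found in the camera images.
- bar_mid (a point): long aluminium bar, 130 x 54 x 28 mm high, two black bolt holes; the lowest of one of the two stacks. Point: its centre, 14 mm above its underside. x along its length, y across its 54 mm width, z up
- square_mid (a point): square aluminium block, 66 x 66 x 28 mm high, four small bolt holes at the corners; the lowest of the other stack. Point: its centre, 14 mm above its underside. x and y along its edges, z up
- bearing_mid (a point): ball bearing, 56 mm diameter, 26 mm high: bright steel rings with a black seal between, 20 mm bore. Lies upon the bar or the block. Point: its centre, 13 mm above its underside. z up
- nut_mid (a point): dark steel hexagon nut, 41 mm across flats (47 mm over corners), 26 mm high. Lies upon the bar or the block, whichever does not carry the bearing. Point: its centre, 13 mm above its underside. x points at a corner, so the flats face 30, 90 and 150 degrees from x; z up
- collar_mid (a point): small bright steel collar, 30 mm diameter, 30 mm high, 14 mm bore; the top of the three-high stack, upon the bearing or the nut. Point: its centre, 15 mm above its underside. z up
- place_bar_top (a point): place of the long bar: flat plywood board 156 x 90 mm, 8 mm thick, fixed to the bench, with a dark 140 x 64 mm rectangle let in flush in its middle (nothing stands up from the board). Point: the middle of the outline, on the board's upper face, 8 mm above the bench, z up; x along the outline's length
- place_square_top (a point): place of the square block: flat plywood board 100 x 100 mm, 8 mm thick, fixed to the bench, with a dark 76 x 76 mm square let in flush in its middle (nothing stands up from the board). Point: the middle of the outline, on the board's upper face, 8 mm above the bench, z up; x and y along the outline's edges
- place_bearing_top (a point): place of the ball bearing: flat plywood board 100 x 100 mm, 8 mm thick, fixed to the bench, with a dark 66 mm disc with a 20 mm light spot let in flush in its middle (nothing stands up from the board). Point: the middle of the outline, on the board's upper face, 8 mm above the bench, z up
- place_nut_top (a point): place of the hexagon nut: flat plywood board 100 x 100 mm, 8 mm thick, fixed to the bench, with a dark hexagon 51 mm across flats with a light spot let in flush in its middle (nothing stands up from the board). Point: the middle of the outline, on the board's upper face, 8 mm above the bench, z up
- place_collar_top (a point): place of the small collar: flat plywood board 100 x 100 mm, 8 mm thick, fixed to the bench, with a dark 40 mm disc (the smallest outline) with a 14 mm light spot let in flush in its middle (nothing stands up from the board). Point: the middle of the outline, on the board's upper face, 8 mm above the bench, z up

How it is judged:
At the end, for the whole second after the job is handed in: Each of the five parts lies flat on the board with its own outline, its centre within 12 mm of the outline's middle, the bar and the square block within 0.2 rad of their outlines (the block by any of its sides, the bar either way round), all released and at rest (horizontal distance between bar_mid and place_bar_top below 0.012 m and z of bar_mid in the frame of place_bar_top between 0.01 and 0.018 m and angle between each of bar_mid, square_mid, bearing_mid, nut_mid, collar_mid's own z axis and vertical below 0.1 rad and linear speed of each of bar, square, bearing, nut, collar below 0.02 m/s and angular speed of each of bar, square, bearing, nut, collar below 0.2 rad/s and horizontal distance between square_mid and place_square_top below 0.012 m and z of square_mid in the frame of place_square_top between 0.01 and 0.018 m and horizontal distance between bearing_mid and place_bearing_top below 0.012 m and z of bearing_mid in the frame of place_bearing_top between 0.009 and 0.017 m and horizontal distance between nut_mid and place_nut_top below 0.012 m and z of nut_mid in the frame of place_nut_top between 0.009 and 0.017 m and horizontal distance between collar_mid and place_collar_top below 0.012 m and z of collar_mid in the frame of place_collar_top between 0.011 and 0.019 m and angle between the x axis of bar_mid and the x axis of place_bar_top, either way round below 0.2 rad and (angle between the x axis of square_mid and the x axis of place_square_top, either way round below 0.2 rad or angle between the x axis of square_mid and the y axis of place_square_top, either way round below 0.2 rad)); the robot touches nothing.
It fails at once if a part was tipped over (more than 0.6 rad from level) (angle between any of bar_mid, square_mid, bearing_mid, nut_mid, collar_mid's own z axis and vertical above 0.6 rad).
It also fails if it takes over 112 s, if anything falls off the work surface, if the arm or the gripper's body presses on something with over 40 N, if the wrist force passes 120 N, or if a joint passes its speed limit or range.

ROBOT

A 6-joint arm with a two-finger parallel gripper is mounted at the origin on the work surface. World frame = base frame: x ahead of the robot, y to its left, z up, the work surface at z = 0. Lengths are in m, angles in rad, forces in N, time in s.
With the tool pointing down it reaches from about 0.35 to 0.85 m from the base axis. Payload 8.1 kg.
Tool frame: the origin (TCP) lies between the finger pads; the fingertips stand nose_length ahead of it and the grasp point (between the pads) lies 2 mm behind it (nose_length is the distance from the TCP to the fingertips, in m); z points along the fingers, x is the direction in which the jaws open and shut, and the axes are right-handed (so a half turn about z gives the same grasp; the last joint's range is limited). The gripper opens to 93 mm and grips with 3 to 60 N. Pads are 15 mm wide; open, the fingers measure 128 mm over their backs; the gripper's body (75 mm by 188 mm) begins 65 mm behind the grasp point.
Start: joints at [-1.374, 0.13, 1.488, -0, 1.523, -0.085], TCP at [0.167, -0.576, 0.236] pointing down, gripper open.
Joint ranges: [-2.96, 2.96], [-0.89, 2.26], [0.02, 2.5], [-1.34, 4.48], [0, 2.73], [-2.66, 2.66]. Speed limits (rad/s): [2.39, 2.39, 2.79, 3.14, 3.14, 3.14].

INTERFACE

Orientations are given as a rotation vector (axis times angle).
In Python, from plant import * gives the robot as it stands.
- The arm moves only by the tool carry_out, never from a script. Its argument "steps" is a list of rows, each an object with "xyz": the shift along the world's x, y, z in cm, a list of three; "rot": the turn, a rotation vector about the world's x, y, z in degrees, a list of three. In form: [{"xyz": [tx, ty, tz], "rot": [rx, ry, rz]}, ...]. A call has 1 to 10 rows; each row is the pose to reach, as a shift and turn from the pose commanded when the call began; what a row does not reach only later rows make up. A row lasts 1/10 s, in which the tool goes at most 50 mm and 8.59 degrees, less where a joint would pass 70% of its speed; a pose out of reach is approached as far as the arm can. A call with a gripper value outside its range is refused whole. "grip" is the opening, from 0 (shut) to 1 (fully open), set as the call begins (left out, the last holds). The fingers move at their own pace and stop on an object; "force" is the grip in N (left out, the last holds). Time passes only in rows, so rows that repeat a pose let the fingers close. It gives the time, the measured TCP pose, the force and the opening at its end, in the units of the state.
- read_state(): the state, without advancing time (a new reading comes with each control period).
- read_camera(name): name is "scene" or "top" or "wrist"; returns the picture (480x640x3 uint8, red, green, blue); there is no depth.
- calibration(name): a dict with "fov_y" (degrees; the focal length in pixels is half the picture's height over the tangent of half this angle, whatever the lens; pixels are square), "cx", "cy" (the principal point, pixels), "dist_coeffs" ([k1, k2, p1, p2, k3] as OpenCV has them; the pictures are not rectified), "xyz" and "attitude" of the camera in the world. Camera axes: x right, y down, z forward; pixel columns grow to the right and rows downward; lengths in m; the calibration is good to about 2 mm. A picture is of the moment at which its call begins: read the wrist's pose just before it. calibration takes no time and is no camera call; for the wrist camera it gives the pose at the moment of the call.
- close_job(): hands the job in, once; it reports no verdict.
The state is a dict: "t": time; "q": joint angles; "dq": joint speeds; "joint_torque": joint torques, N m; "tool_pos": TCP position; "orientation": TCP orientation; "force": force on the tool from outside, world axes, zero at the start; "wrist_torque": the same for the moment, N m; "opening": finger opening in m.
Only numpy, scipy, OpenCV 4.12 (cv2) and the standard library are available. Lean on these libraries where they do the work, as an engineer would, in place of code of your own. Each camera call takes 0.05 s, during which the arm holds its last target.

## Working session

There is one attempt and no reset: what is moved stays moved. The work goes in short steps, Python scripts to look and compute and a tool call to move; the robot and the scene stay as the last step left them, time stands still between calls to the robot, and variables do not carry over. Pictures are saved under pics/ and viewed, and the job is handed in when it is done.

Besides the shell and the picture viewer there is one more tool, called after "Request:" by a JSON object that holds its "name" and its "arguments". carry_out: Moves the arm, as the interface text tells. Its arguments: {"type":"object","properties":{"steps":{"type":"array","items":{"type":"object","properties":{"xyz":{"type":"array","items":{"type":"number"}},"rot":{"type":"array","items":{"type":"number"}}}}},"grip":{"type":"number"},"force":{"type":"number"}},"required":["steps"]}

```bash
ls; mkdir -p pics
python3 - <<'E'
from plant import *
import cv2
s=read_state(); print(s)
for n in ["scene","top","wrist"]:
    print(n,calibration(n))
    im=read_camera(n); cv2.imwrite(f"pics/{n}0.png",cv2.cvtColor(im,cv2.COLOR_RGB2BGR))
import plant; print([x for x in dir(plant) if x[0]!='_'])
E
```

```text
pics
{'t': 0.0, 'q': array([-1.37440066e+00,  1.31127708e-01,  1.48932808e+00, -2.09387783e-05,
        1.52301318e+00, -8.53950010e-02]), 'dq': array([-0.00078397, -0.00136484,  0.00011431, -0.00012555,  0.00075277,
       -0.00164364]), 'joint_torque': array([-2.17404981e-03, -5.59844255e+01, -4.91764784e+01,  7.64400093e-02,
        3.51790572e-02, -1.57385034e-04]), 'tool_pos': array([ 0.16675196, -0.57577362,  0.23458063]), 'orientation': array([-2.51039732e+00,  1.88672819e+00,  2.21748815e-03]), 'force': array([0.25040962, 0.22709412, 0.37814196]), 'wrist_torque': array([-0.02518565,  0.03188324,  0.01163519]), 'opening': 0.0930976348430596}
scene {'fov_y': 44.12563651897838, 'cx': 316.874616754691, 'cy': 242.462145096744, 'dist_coeffs': array([-0.0420666,  0.       ,  0.       ,  0.       ,  0.       ]), 'xyz': array([1.32716231, 0.524263  , 0.92941209]), 'attitude': array([-1.16540319, -2.27860011,  1.00584465])}
top {'fov_y': 49.169870777078515, 'cx': 309.6809620018722, 'cy': 240.82946973847396, 'dist_coeffs': array([-0.02886544,  0.        ,  0.        ,  0.        ,  0.        ]), 'xyz': array([ 5.14820302e-01, -4.18454250e-05,  1.10840342e+00]), 'attitude': array([-2.20104338,  2.20874186, -0.0646347 ])}
wrist {'fov_y': 69.43837627453456, 'cx': 317.3746894417932, 'cy': 246.54682230031656, 'dist_coeffs': array([-0.05866594,  0.        ,  0.        ,  0.        ,  0.        ]), 'xyz': array([ 0.23655359, -0.55662025,  0.38369011]), 'attitude': array([ 2.33792066, -1.7546253 , -0.23282565])}
['IKError', 'calibration', 'close_job', 'nose_length', 'read_camera', 'read_state']
```

View pics/top0.png

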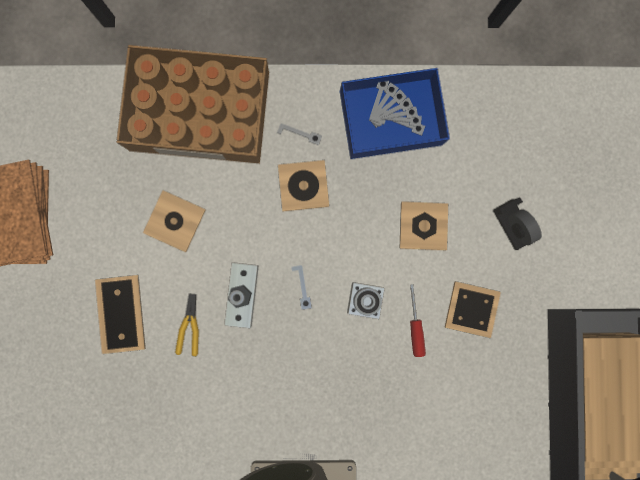

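View pics/scene0.png

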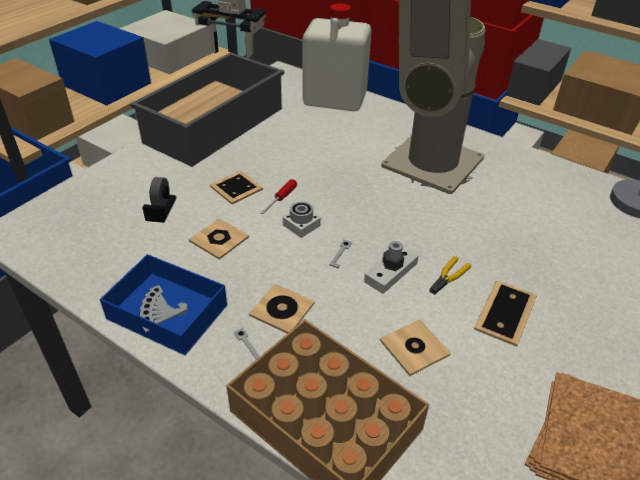

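View pics/wrist0.png

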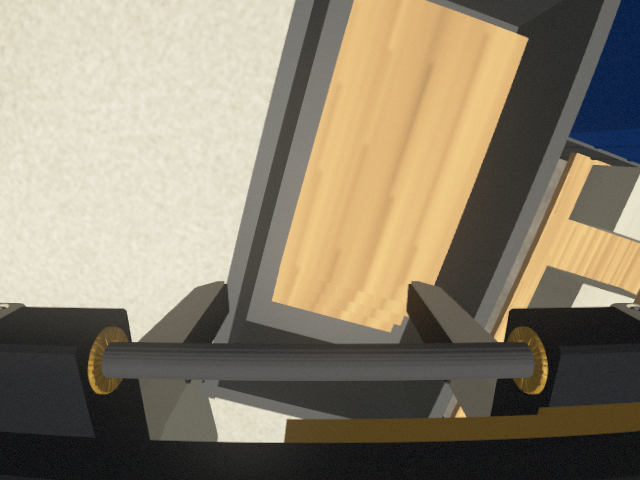

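The top view shows stack A (bar, nut and collar) at about (240,295) and stack B (square and bearing) at about (366,300). The boards are: bar (120,313), collar (174,221), bearing (303,185), nut (424,226), square (473,309). Next I'll measure these.

```bash
cat > h.py <<'E'
from plant import *
import numpy as np, cv2
from scipy.spatial.transform import Rotation as R
def cam(n):
    c=calibration(n); f=240/np.tan(np.radians(c['fov_y']/2))
    return dict(K=np.array([[f,0,c['cx']],[0,f,c['cy']],[0,0,1]]),d=np.array(c['dist_coeffs']),p=np.array(c['xyz']),R=R.from_rotvec(c['attitude']).as_matrix())
def ray(c,uv):
    uv=np.asarray(uv,float).reshape(-1,1,2)
    n=cv2.undistortPoints(uv,c['K'],c['d']).reshape(-1,2)
    return np.c_[n,np.ones(len(n))]@c['R'].T
def onz(c,uv,z):
    r=ray(c,uv); return c['p']+r*((z-c['p'][2])/r[:,2])[:,None]
def proj(c,P):
    P=np.asarray(P,float).reshape(-1,3)
    rv=R.from_matrix(c['R'].T).as_rotvec(); t=-c['R'].T@c['p']
    return cv2.projectPoints(P,rv,t,c['K'],c['d'])[0].reshape(-1,2)
def save(n,im): cv2.imwrite(f"pics/{n}.png",cv2.cvtColor(im,cv2.COLOR_RGB2BGR))
E
python3 - <<'E'
from h import *
print('nose',nose_length)
im=cv2.cvtColor(cv2.imread('pics/top0.png'),cv2.COLOR_BGR2RGB); c=cam('top')
hsv=cv2.cvtColor(im,cv2.COLOR_RGB2HSV)
dark=(hsv[...,2]<75).astype(np.uint8)
wood=((hsv[...,1]>60)&(hsv[...,0]<25)&(hsv[...,2]>120)).astype(np.uint8)
for n,(u,v),r in [('bar',(120,313),45),('collar',(174,221),35),('bearing',(303,185),32),('nut',(424,226),32),('square',(473,309),34)]:
    m=np.zeros(dark.shape,np.uint8); cv2.circle(m,(u,v),r,1,-1)
    for nm,k in (('dark',dark),('wood+dark',dark|wood)):
        cs,_=cv2.findContours(k*m,cv2.RETR_EXTERNAL,cv2.CHAIN_APPROX_NONE)
        q=max(cs,key=cv2.contourArea)
        P=onz(c,q.reshape(-1,2),0.008)[:,:2]
        (x,y),(w,h),a=cv2.minAreaRect((P*1000).astype(np.float32))
        M=cv2.moments((P*1000).astype(np.float32))
        print(n,nm,'rect',round(x,1),round(y,1),'size',round(w,1),round(h,1),'ang',round(a,1),'mom',round(M['m10']/M['m00'],1),round(M['m01']/M['m00'],1))
crop=im[250:340,200:410]
save('stk',cv2.resize(crop,None,fx=3.8,fy=3.8,interpolation=cv2.INTER_CUBIC))
c2=cam('scene'); im2=cv2.imread('pics/scene0.png')
cv2.imwrite('pics/stk2.png',cv2.resize(im2[190:300,270:430],None,fx=5,fy=5,interpolation=cv2.INTER_CUBIC))
E
```

```text
nose 0.017
bar dark rect 413.2 383.4 size 137.9 62.3 ang 6.2 mom 413.2 383.5
bar wood+dark rect 413.3 382.9 size 155.8 90.1 ang 6.1 mom 413.4 383.0
collar dark rect 608.4 271.2 size 35.9 35.7 ang 0.4 mom 608.3 271.3
collar wood+dark rect 607.9 270.7 size 99.7 99.2 ang 65.5 mom 607.9 270.7
bearing dark rect 682.3 -1.6 size 61.4 62.9 ang 45.1 mom 682.4 -1.5
bearing wood+dark rect 682.4 -1.3 size 99.6 99.5 ang 5.6 mom 682.4 -1.2
nut dark rect 596.4 -256.3 size 46.8 53.0 ang 89.2 mom 596.4 -256.3
nut wood+dark rect 596.5 -255.8 size 99.6 99.2 ang 87.5 mom 596.5 -255.7
square dark rect 419.2 -357.1 size 74.2 74.6 ang 76.8 mom 419.2 -357.1
square wood+dark rect 419.7 -356.5 size 100.5 99.6 ang 76.9 mom 419.5 -357.0
```

View pics/stk.png

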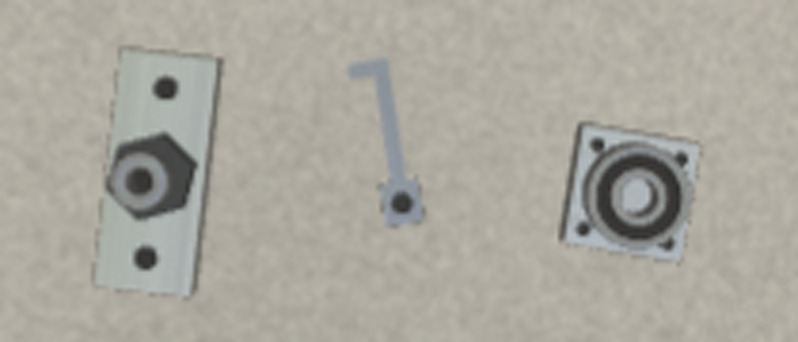

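View pics/stk2.png

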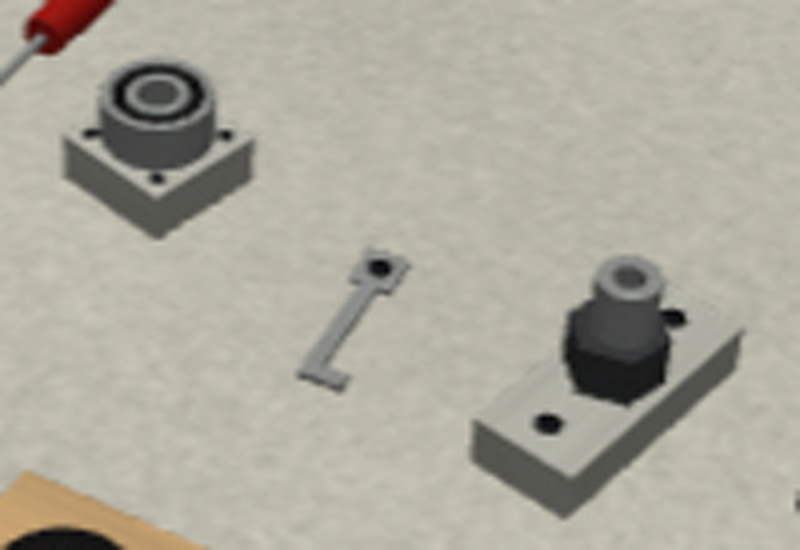

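Run:
```python
from h import *
c=cam('top')
def o(p): p=np.array(p,float).reshape(-1,2); return (p+.5)/3.8-.5+[200,250]
np.set_printoptions(precision=1,suppress=True)
bar=onz(c,o([(121,47),(216,58),(190,297),(95,286)]),.028)*1000
print('bar corners mean',bar.mean(0),'len',np.linalg.norm(bar[0]-bar[3]),np.linalg.norm(bar[1]-bar[0]), 'ang',np.degrees(np.arctan2(*(bar[0]-bar[3])[1::-1])),np.degrees(np.arctan2(*(bar[1]-bar[2])[1::-1])))
h=onz(c,o([(166,88),(145,258)]),.028)*1000; print('holes',h.mean(0),np.degrees(np.arctan2(*(h[0]-h[1])[1::-1])))
n=onz(c,o([(160,133),(197,165),(187,203),(143,218),(107,188),(117,148)]),.054)*1000
print('nut',n.mean(0)); d=n-n.mean(0); print(np.hypot(d[:,0],d[:,1]),np.degrees(np.arctan2(d[:,1],d[:,0]))%60)
print('collar',onz(c,o([(140,181)]),.084)*1000)
s=onz(c,o([(583,123),(700,143),(681,262),(567,241)]),.028)*1000
print('sq',s.mean(0),[np.linalg.norm(s[i]-s[i-1]) for i in range(4)],[np.degrees(np.arctan2(*(s[i]-s[i-1])[1::-1]))%90 for i in range(4)])
hs=onz(c,o([(597,145),(681,158),(668,244),(582,229)]),.028)*1000; print('sqholes',hs.mean(0),[np.degrees(np.arctan2(*(hs[i]-hs[i-1])[1::-1]))%90 for i in range(4)])
print('bearing',onz(c,o([(635,195)]),.054)*1000)
# black seal by mask; scene check
im=cv2.imread('pics/top0.png'); v=cv2.cvtColor(im,cv2.COLOR_BGR2HSV)[...,2]
m=np.zeros_like(v); cv2.circle(m,(367,301),15,1,-1)
cs,_=cv2.findContours(((v<85)&(m>0)).astype(np.uint8),cv2.RETR_EXTERNAL,cv2.CHAIN_APPROX_NONE); q=max(cs,key=cv2.contourArea)
e=cv2.minEnclosingCircle(q); print('seal',e,onz(c,[e[0]],.054)*1000)
# triangulate with scene
c2=cam('scene')
for nm,uv in (('collar',(630,277)),('bearing',(158,93))):
    p=(np.array(uv)+.5)/5-.5+[270,190]
    print(nm,'scene at z',onz(c2,[p],.084 if nm=='collar' else .054)*1000)
```

```text
bar corners mean [453.5 127.7  28. ] len 129.2767779255746 51.72818394719235 ang -6.0918324429149395 -6.201170316974007
holes [452.9 127.7  28. ] -6.983196904183842
nut [452.8 126.6  54. ]
[22.9 24.4 23.4 22.6 24.4 23.5] [49.3 43.2 52.3 48.2 45.  51.4]
collar [[452. 129.  84.]]
sq [ 441.3 -130.1   28. ] [np.float64(64.21424935673012), np.float64(64.39557544443588), np.float64(65.03401780911021), np.float64(62.730936513781444)] [np.float64(81.850572720078), np.float64(80.0612960735494), np.float64(80.35608867985042), np.float64(79.28471998400761)]
sqholes [ 440.3 -129.7   28. ] [np.float64(79.42060418357156), np.float64(80.95422139371728), np.float64(80.85341896044582), np.float64(79.83101296542478)]
bearing [[ 441.6 -128.1   54. ]]
seal ((367.547607421875, 301.4761962890625), 11.030499458312988) [[ 440.5 -129.7   54. ]]
collar scene at z [[454.3 130.1  84. ]]
bearing scene at z [[ 443.1 -129.3   54. ]]
```

Masks, corners and both views agree within about 2 mm, and the measured sizes match those given. I'll start with the bearing on stack B.

Request:
{"name": "carry_out", "arguments": {"steps": [{"xyz":[27.5,44.6,-2],"rot":[0,0,-26]},{"xyz":[27.5,44.6,-2],"rot":[0,0,-26]},{"xyz":[27.5,44.6,-2],"rot":[0,0,-26]},{"xyz":[27.5,44.6,-2],"rot":[0,0,-26]},{"xyz":[27.5,44.6,-2],"rot":[0,0,-26]},{"xyz":[27.5,44.6,-2],"rot":[0,0,-26]},{"xyz":[27.5,44.6,-2],"rot":[0,0,-26]},{"xyz":[27.5,44.6,-2],"rot":[0,0,-26]},{"xyz":[27.5,44.6,-2],"rot":[0,0,-26]},{"xyz":[27.5,44.6,-2],"rot":[0,0,-26]}], "grip": 1, "force": 35}}

```text
t: 1.15
tool_pos: [0.429, -0.1502, 0.2166]
orientation: [-2.022, 2.404, -0.001]
force: [0.7, -0.2, 0.1]
opening: 0.0929
```

Request:
{"name": "carry_out", "arguments": {"steps": [{"xyz":[0,0,0],"rot":[0,0,0]},{"xyz":[0,0,0],"rot":[0,0,0]},{"xyz":[0,0,0],"rot":[0,0,0]}]}}

```text
t: 1.45
tool_pos: [0.4279, -0.153, 0.2165]
orientation: [2.021, -2.404, -0.0]
force: [0.1, -0.1, -0.2]
opening: 0.0934
```

```bash
cat >> h.py <<'E'
def st():
    s=read_state(); x=R.from_rotvec(s['orientation']).as_matrix()
    print('t',round(s['t'],2),'pos',np.round(s['tool_pos']*1000,1),'yaw',round(np.degrees(np.arctan2(x[1,0],x[0,0])),1),'tilt',round(np.degrees(np.arccos(-x[2,2])),2),'open',round(s['opening']*1000,1),'F',np.round(s['force'],1))
E
python3 -c "
from h import *
st(); save('w1',read_camera('wrist'))"
```

```text
t 1.45 pos [ 427.9 -153.   216.5] yaw -99.9 tilt 0.04 open 93.4 F [ 0.1 -0.1 -0.2]
```

View pics/w1.png

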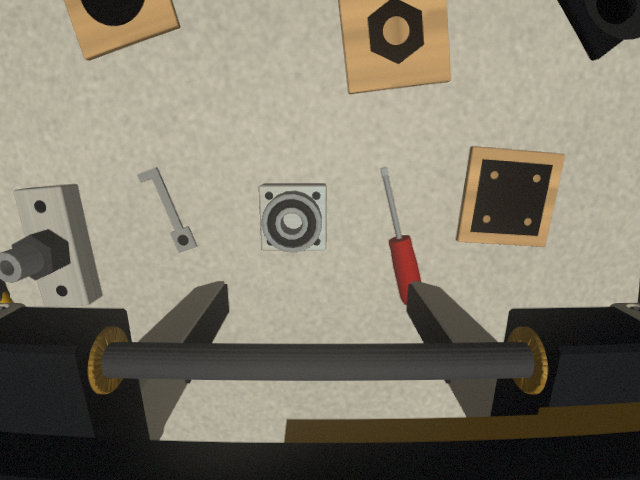

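The wrist view shows the bearing on the block at about (292,221), aligned with the gripper, with nothing in the fingers' way. I'll cross-check its position.

Run:
```python
from h import *
np.set_printoptions(precision=1,suppress=True)
c=cam('wrist')
print(onz(c,[(292,221)],.054)*1000, 'sq',onz(c,[(260,184),(326,183),(326,250),(261,250)],.028).mean(0)*1000)
im=cv2.imread('pics/w1.png'); v=cv2.cvtColor(im,cv2.COLOR_BGR2HSV)[...,2]
m=np.zeros_like(v); cv2.circle(m,(292,221),29,1,-1)
cs,_=cv2.findContours(((v<85)&(m>0)).astype(np.uint8),cv2.RETR_EXTERNAL,cv2.CHAIN_APPROX_NONE); q=max(cs,key=cv2.contourArea)
e=cv2.minEnclosingCircle(q); print('seal',e,onz(c,[e[0]],.054)*1000)
```

```text
[[ 444.6 -133.5   54. ]] sq [ 443.2 -132.6   28. ]
seal ((291.40625, 222.78125), 24.471263885498047) [[ 443.  -132.6   54. ]]
```

Request:
{"name": "carry_out", "arguments": {"steps": [{"xyz":[1.4,2.2,-3],"rot":[0,0,0]},{"xyz":[1.4,2.2,-8],"rot":[0,0,0]},{"xyz":[1.4,2.2,-12],"rot":[0,0,0]},{"xyz":[1.4,2.2,-14.5],"rot":[0,0,0]},{"xyz":[1.4,2.2,-16],"rot":[0,0,0]},{"xyz":[1.4,2.2,-16.8],"rot":[0,0,0]},{"xyz":[1.4,2.2,-16.8],"rot":[0,0,0]},{"xyz":[1.4,2.2,-16.8],"rot":[0,0,0]}]}}

```text
t: 2.3
tool_pos: [0.4429, -0.1312, 0.0495]
orientation: [-2.02, 2.405, -0.002]
force: [0.6, -0.2, 0.6]
opening: 0.0931
```

Request:
{"name": "carry_out", "arguments": {"steps": [{"xyz":[0,0,0],"rot":[0,0,0]},{"xyz":[0,0,0],"rot":[0,0,0]},{"xyz":[0,0,0],"rot":[0,0,0]},{"xyz":[0,0,0],"rot":[0,0,0]},{"xyz":[0,0,0],"rot":[0,0,0]},{"xyz":[0,0,0],"rot":[0,0,0]},{"xyz":[0,0,0],"rot":[0,0,0]},{"xyz":[0,0,0],"rot":[0,0,0]}], "grip": 0}}

```text
t: 3.1
tool_pos: [0.4425, -0.1302, 0.0488]
orientation: [-2.023, 2.404, -0.0]
force: [-0.6, 0.0, 2.2]
opening: 0.0555
```

Request:
{"name": "carry_out", "arguments": {"steps": [{"xyz":[0,0,1],"rot":[0,0,0]},{"xyz":[0,0,4],"rot":[0,0,0]},{"xyz":[2,1,8],"rot":[0,0,0]},{"xyz":[5,2.7,9],"rot":[0,0,0]},{"xyz":[9,4.8,9],"rot":[0,0,0]},{"xyz":[13,7,9],"rot":[0,0,0]},{"xyz":[17,9.1,9],"rot":[0,0,0]},{"xyz":[21,11.3,9],"rot":[0,0,0]},{"xyz":[24,12.9,9],"rot":[0,0,0]},{"xyz":[24,12.9,9],"rot":[0,0,0]}]}}

```text
t: 4.1
tool_pos: [0.6844, 0.0016, 0.1372]
orientation: [2.026, -2.401, -0.002]
force: [-1.8, 0.3, -2.7]
opening: 0.0553
```

```bash
python3 -c "
from h import *
st(); save('w2',read_camera('wrist')); save('t2',read_camera('top')[140:340,220:440].repeat(3,0).repeat(3,1))"
```

```text
t 4.1 pos [684.4   1.6 137.2] yaw -99.7 tilt 0.08 open 55.3 F [-1.8  0.3 -2.7]
```

View pics/w2.png

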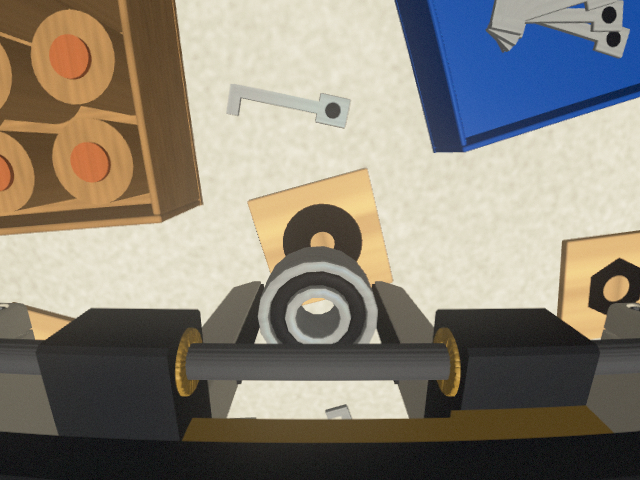

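View pics/t2.png

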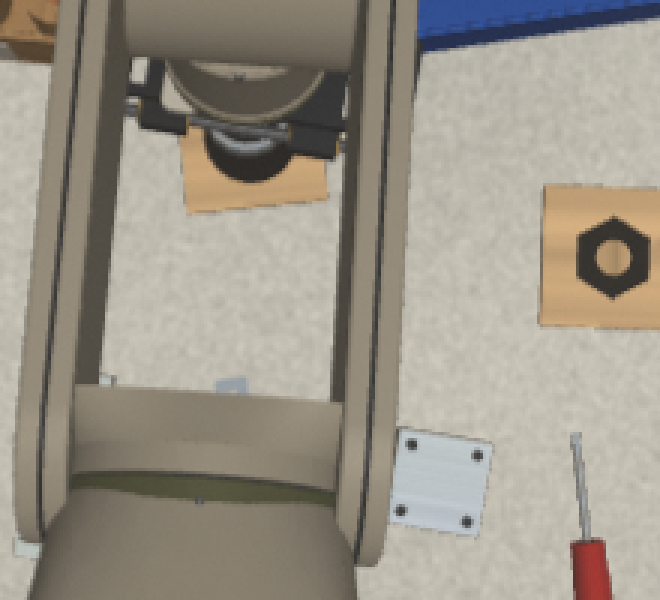

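Run:
```python
from h import *
np.set_printoptions(precision=1,suppress=True)
st(); c=cam('wrist')
print(onz(c,[(259,318),(378,318),(319,262),(319,315)],.137+.0052)*1000)
print(onz(c,[(322,241),(323,237)],.008)*1000)
```

```text
t 4.2 pos [682.1  -0.6 137.7] yaw -99.8 tilt 0.12 open 55.2 F [-0.6  0.  -1.8]
[[686.4  25.2 142.2]
 [677.1 -28.7 142.2]
 [708.3  -6.5 142.2]
 [683.3  -2.2 142.2]]
[[683.5  -5.5   8. ]
 [686.8  -6.9   8. ]]
```

Request:
{"name": "carry_out", "arguments": {"steps": [{"xyz":[0.1,-0.2,-3],"rot":[0,0,0]},{"xyz":[0.1,-0.2,-6],"rot":[0,0,0]},{"xyz":[0.1,-0.2,-8.5],"rot":[0,0,0]},{"xyz":[0.1,-0.2,-10],"rot":[0,0,0]},{"xyz":[0.1,-0.2,-10.6],"rot":[0,0,0]},{"xyz":[0.1,-0.2,-10.8],"rot":[0,0,0]},{"xyz":[0.1,-0.2,-10.8],"rot":[0,0,0]},{"xyz":[0.1,-0.2,-10.8],"rot":[0,0,0]}]}}

```text
t: 5.0
tool_pos: [0.6846, -0.0033, 0.0325]
orientation: [-2.021, 2.403, -0.003]
force: [-0.3, 0.4, -2.1]
opening: 0.0557
```

```bash
python3 -c "
from h import *
st()"
```

```text
t 5.0 pos [684.6  -3.3  32.5] yaw -99.9 tilt 0.16 open 55.7 F [-0.3  0.4 -2.1]
```

Request:
{"name": "carry_out", "arguments": {"steps": [{"xyz":[0,0,-0.1],"rot":[0,0,0]},{"xyz":[0,0,-0.2],"rot":[0,0,0]},{"xyz":[0,0,-0.2],"rot":[0,0,0]}]}}

```text
t: 5.3
tool_pos: [0.6836, -0.0031, 0.0289]
orientation: [-2.022, 2.404, -0.0]
force: [-0.3, -0.4, -0.9]
opening: 0.0553
```

Request:
{"name": "carry_out", "arguments": {"steps": [{"xyz":[0,0,0],"rot":[0,0,0]},{"xyz":[0,0,0],"rot":[0,0,0]},{"xyz":[0,0,0],"rot":[0,0,0]},{"xyz":[0,0,0],"rot":[0,0,0]},{"xyz":[0,0,0],"rot":[0,0,0]},{"xyz":[0,0,3],"rot":[0,0,0]},{"xyz":[0,0,7],"rot":[0,0,0]},{"xyz":[0,0,12],"rot":[0,0,0]},{"xyz":[0,0,12],"rot":[0,0,0]}], "grip": 1}}

```text
t: 6.2
tool_pos: [0.6884, -0.0035, 0.1587]
orientation: [-2.016, 2.396, -0.016]
force: [1.2, 0.1, 1.7]
opening: 0.0929
```

```bash
python3 -c "
from h import *
st();print(calibration('wrist')); save('w3',read_camera('wrist'))"
```

```text
t 6.2 pos [688.4  -3.5 158.7] yaw -99.8 tilt 0.82 open 92.9 F [1.2 0.1 1.7]
{'fov_y': 69.43837627453456, 'cx': 317.3746894417932, 'cy': 246.54682230031656, 'dist_coeffs': array([-0.05866594,  0.        ,  0.        ,  0.        ,  0.        ]), 'xyz': array([ 0.75778759, -0.01628923,  0.30873448]), 'attitude': array([ 1.91308631, -2.27072932, -0.28453116])}
```

View pics/w3.png

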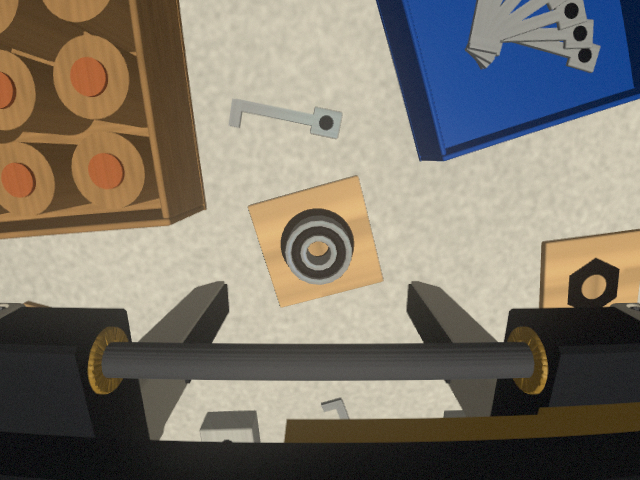

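The bearing lies flat on its board, with its top ring at about (318,250). I'll check how well it is centred.

Run:
```python
from h import *
np.set_printoptions(precision=1,suppress=True)
st(); c=cam('wrist')
print(onz(c,[(318,252)],.034)*1000, onz(c,[(248,206),(357,176),(383,281),(280,306)],.008).mean(0)*1000)
```

```text
t 6.25 pos [686.9  -3.4 154.9] yaw -99.9 tilt 0.58 open 93.0 F [ 0.5  0.8 -0.7]
[[683.6  -3.9  34. ]] [683.6  -3.    8. ]
```

Request:
{"name": "carry_out", "arguments": {"steps": [{"xyz":[-4,-2.1,0],"rot":[0,0,0]},{"xyz":[-8,-4.2,0],"rot":[0,0,0]},{"xyz":[-12,-6.3,0],"rot":[0,0,0]},{"xyz":[-16,-8.4,0],"rot":[0,0,0]},{"xyz":[-20,-10.5,0],"rot":[0,0,0]},{"xyz":[-24.2,-12.7,-2],"rot":[0,0,0]},{"xyz":[-24.2,-12.7,-4],"rot":[0,0,0]},{"xyz":[-24.2,-12.7,-4],"rot":[0,0,0]},{"xyz":[-24.2,-12.7,-4],"rot":[0,0,0]}]}}

```text
t: 7.15
tool_pos: [0.4412, -0.1299, 0.1083]
orientation: [2.022, -2.404, -0.002]
force: [0.6, 0.2, -0.7]
opening: 0.093
```

```bash
python3 -c "
from h import *
st(); save('w4',read_camera('wrist'));st()"
```

```text
t 7.15 pos [ 441.2 -129.9  108.3] yaw -99.9 tilt 0.07 open 93.0 F [ 0.6  0.2 -0.7]
t 7.2 pos [ 442.2 -130.   109.2] yaw -99.8 tilt 0.03 open 93.0 F [0.6 0.  0.2]
```

View pics/w4.png

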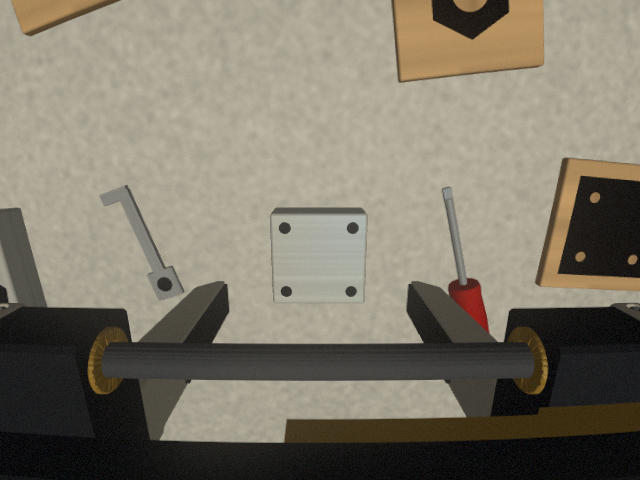

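The block at (319,258) is square to the jaws and clear of the screwdriver. Lowering and gripping.

Request:
{"name": "carry_out", "arguments": {"steps": [{"xyz":[0,0,-3],"rot":[0,0,0]},{"xyz":[0,0,-6],"rot":[0,0,0]},{"xyz":[0,0,-8],"rot":[0,0,0]},{"xyz":[0,0,-8.8],"rot":[0,0,0]},{"xyz":[0,0,-8.8],"rot":[0,0,0]},{"xyz":[0,0,-8.8],"rot":[0,0,0]}]}}

```text
t: 7.8
tool_pos: [0.4428, -0.1304, 0.0219]
orientation: [-2.023, 2.403, -0.002]
force: [0.7, -0.1, -0.3]
opening: 0.0927
```

Request:
{"name": "carry_out", "arguments": {"steps": [{"xyz":[0,0,0],"rot":[0,0,0]},{"xyz":[0,0,0],"rot":[0,0,0]},{"xyz":[0,0,0],"rot":[0,0,0]},{"xyz":[0,0,0],"rot":[0,0,0]},{"xyz":[0,0,0],"rot":[0,0,0]},{"xyz":[0,0,0],"rot":[0,0,0]},{"xyz":[0,0,0],"rot":[0,0,0]}], "grip": 0}}

```text
t: 8.5
tool_pos: [0.4417, -0.1303, 0.0211]
orientation: [-2.022, 2.404, -0.001]
force: [-2.1, 0.8, 5.2]
opening: 0.0657
```

```bash
python3 -c "
from h import *
st()"
```

```text
t 8.5 pos [ 441.7 -130.3   21.1] yaw -99.9 tilt 0.03 open 65.7 F [-2.1  0.8  5.2]
```

Request:
{"name": "carry_out", "arguments": {"steps": [{"xyz":[0,0,1],"rot":[0,0,0]},{"xyz":[0,0,4],"rot":[0,0,0]},{"xyz":[0,0,8],"rot":[0,0,0]},{"xyz":[-0.4,-4,9],"rot":[0,0,-1]},{"xyz":[-0.8,-8,9],"rot":[0,0,-2]},{"xyz":[-1.2,-12,9],"rot":[0,0,-3]},{"xyz":[-1.6,-16,9],"rot":[0,0,-3.3]},{"xyz":[-2,-20,9],"rot":[0,0,-3.3]},{"xyz":[-2.2,-22.7,9],"rot":[0,0,-3.3]},{"xyz":[-2.2,-22.7,9],"rot":[0,0,-3.3]}]}}

```text
t: 9.5
tool_pos: [0.4183, -0.3601, 0.1106]
orientation: [1.948, -2.464, 0.0]
force: [-0.7, 0.5, -2.6]
opening: 0.0661
```

Request:
{"name": "carry_out", "arguments": {"steps": [{"xyz":[0,0,0],"rot":[0,0,0]},{"xyz":[0,0,-4],"rot":[0,0,0]},{"xyz":[0,0,-6],"rot":[0,0,0]},{"xyz":[0,0,-6],"rot":[0,0,0]},{"xyz":[0,0,-6],"rot":[0,0,0]}]}}

```text
t: 10.0
tool_pos: [0.4194, -0.3559, 0.0507]
orientation: [-1.954, 2.46, 0.002]
force: [-0.4, -0.1, -3.6]
opening: 0.066
```

```bash
python3 -c "
from h import *
st(); save('w5',read_camera('wrist'));st()"
```

```text
t 10.0 pos [ 419.4 -355.9   50.7] yaw -103.1 tilt 0.08 open 66.0 F [-0.4 -0.1 -3.6]
t 10.05 pos [ 420.2 -356.9   51.8] yaw -103.1 tilt 0.06 open 65.9 F [ 0.8 -0.3 -3.4]
```

View pics/w5.png

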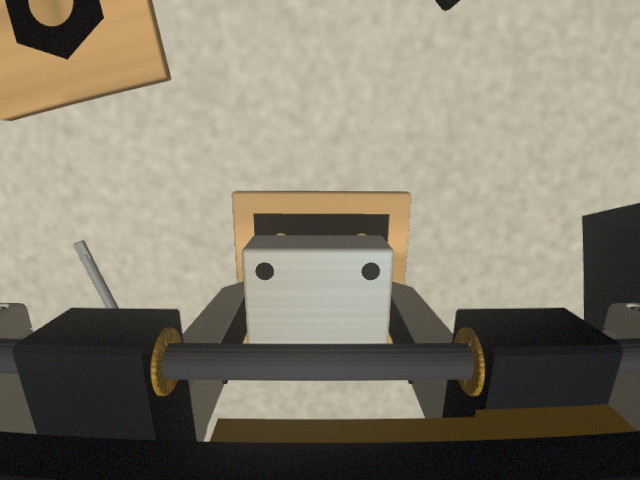

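Request:
{"name": "carry_out", "arguments": {"steps": [{"xyz":[0,-0.1,-1.5],"rot":[0,0,0]},{"xyz":[0,-0.1,-2],"rot":[0,0,0]},{"xyz":[0,-0.1,-2.1],"rot":[0,0,0]},{"xyz":[0,-0.1,-2.1],"rot":[0,0,0]},{"xyz":[0,-0.1,-2.1],"rot":[0,0,0]}]}}

```text
t: 10.55
tool_pos: [0.4195, -0.3582, 0.0297]
orientation: [-1.952, 2.461, -0.0]
force: [-0.2, -0.1, -3.4]
opening: 0.0657
```

```bash
python3 -c "
from h import *
st()"
```

```text
t 10.55 pos [ 419.5 -358.2   29.7] yaw -103.2 tilt 0.01 open 65.7 F [-0.2 -0.1 -3.4]
```

Request:
{"name": "carry_out", "arguments": {"steps": [{"xyz":[0,0,-0.1],"rot":[0,0,0]},{"xyz":[0,0,-0.1],"rot":[0,0,0]},{"xyz":[0,0,-0.1],"rot":[0,0,0]}]}}

```text
t: 10.85
tool_pos: [0.4196, -0.3584, 0.0291]
orientation: [-1.952, 2.461, -0.001]
force: [-1.1, 1.9, 1.8]
opening: 0.0658
```

Request:
{"name": "carry_out", "arguments": {"steps": [{"xyz":[0,0,0],"rot":[0,0,0]},{"xyz":[0,0,0],"rot":[0,0,0]},{"xyz":[0,0,0],"rot":[0,0,0]},{"xyz":[0,0,0],"rot":[0,0,0]},{"xyz":[0,0,3],"rot":[0,0,0]},{"xyz":[0,0,7],"rot":[0,0,0]},{"xyz":[0,0,11],"rot":[0,0,0]},{"xyz":[0,0,15],"rot":[0,0,0]},{"xyz":[0,0,15],"rot":[0,0,0]},{"xyz":[0,0,15],"rot":[0,0,0]}], "grip": 1}}

```text
t: 11.85
tool_pos: [0.4201, -0.3589, 0.18]
orientation: [-1.952, 2.461, -0.005]
force: [0.3, 1.4, 0.0]
opening: 0.0931
```

```bash
python3 -c "
from h import *
st(); save('w6',read_camera('wrist'));st()"
```

```text
t 11.85 pos [ 420.1 -358.9  180. ] yaw -103.2 tilt 0.18 open 93.1 F [0.3 1.4 0. ]
t 11.9 pos [ 419.3 -358.   178.2] yaw -103.2 tilt 0.01 open 92.8 F [-0.1  0.7 -1. ]
```

View pics/w6.png

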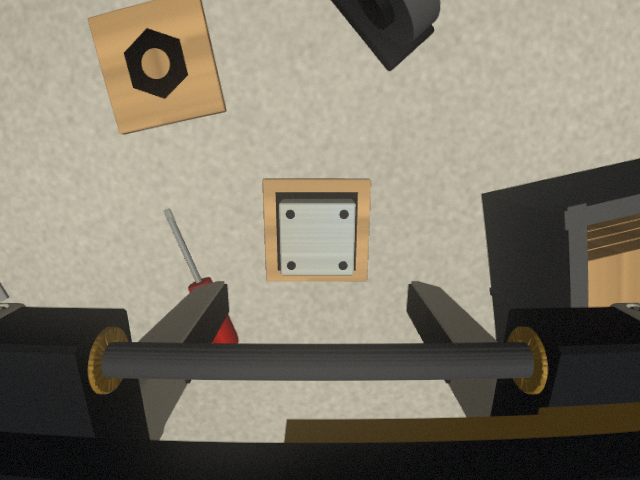

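The block sits square in its outline, with an even margin. Next is stack A, collar first.

Request:
{"name": "carry_out", "arguments": {"steps": [{"xyz":[0.3,5,1],"rot":[0,0,1]},{"xyz":[0.6,10,1],"rot":[0,0,1]},{"xyz":[1,15,1],"rot":[0,0,1]},{"xyz":[1.4,20,1],"rot":[0,0,1]},{"xyz":[1.8,25,1],"rot":[0,0,1]},{"xyz":[2.2,30,1],"rot":[0,0,1]},{"xyz":[2.5,35,1],"rot":[0,0,1]},{"xyz":[2.8,40,1],"rot":[0,0,1]},{"xyz":[3,43,1],"rot":[0,0,1]},{"xyz":[3,45,1],"rot":[0,0,1]}]}}

```text
t: 12.9
tool_pos: [0.4479, 0.0944, 0.1864]
orientation: [1.975, -2.44, -0.004]
force: [1.0, 0.3, -0.4]
opening: 0.0931
```

Request:
{"name": "carry_out", "arguments": {"steps": [{"xyz":[0,0,0],"rot":[0,0,0]},{"xyz":[0,0,0],"rot":[0,0,0]},{"xyz":[0,0,0],"rot":[0,0,0]}]}}

```text
t: 13.2
tool_pos: [0.4489, 0.0909, 0.1876]
orientation: [1.972, -2.444, -0.001]
force: [1.0, 0.4, 0.2]
opening: 0.093
```

```bash
python3 -c "
from h import *
st(); save('w7',read_camera('wrist'));st()"
```

```text
t 13.2 pos [448.9  90.9 187.6] yaw -102.2 tilt 0.1 open 93.0 F [1.  0.4 0.2]
t 13.25 pos [449.1  90.8 187.9] yaw -102.2 tilt 0.08 open 92.9 F [ 0.2 -0.4 -0.7]
```

View pics/w7.png

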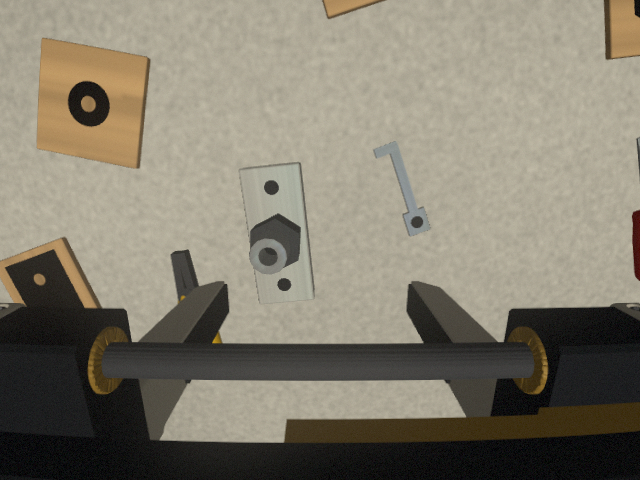

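Run:
```python
from h import *
np.set_printoptions(precision=1,suppress=True)
c=cam('wrist')
print(onz(c,[(268,256)],.084)*1000)
b=onz(c,[(240,169),(299,163),(314,298),(260,303)],.028)*1000; print(b.mean(0)); d=b[1]-b[2];print(np.degrees(np.arctan2(d[1],d[0])))
n=onz(c,[(278,213),(300,229),(299,260)],.054)*1000
for i in range(2):
  d=n[i+1]-n[i]; print(np.degrees(np.arctan2(d[1],d[0]))%60,np.linalg.norm(d))
```

```text
[[454.2 127.5  84. ]]
[455.5 125.1  28. ]
-6.419399228138405
40.93733515798024 22.499708300219428
45.28326251382248 27.10848278966043
```

Request:
{"name": "carry_out", "arguments": {"steps": [{"xyz":[0.4,3.8,-1],"rot":[0,0,-1]},{"xyz":[0.4,3.8,-4],"rot":[0,0,-1]},{"xyz":[0.4,3.8,-7.5],"rot":[0,0,-1]},{"xyz":[0.4,3.8,-10],"rot":[0,0,-1]},{"xyz":[0.4,3.8,-11.2],"rot":[0,0,-1]},{"xyz":[0.4,3.8,-11.2],"rot":[0,0,-1]},{"xyz":[0.4,3.8,-11.2],"rot":[0,0,-1]}]}}

```text
t: 13.95
tool_pos: [0.4542, 0.1294, 0.0776]
orientation: [-1.951, 2.462, -0.001]
force: [0.6, 0.5, 0.6]
opening: 0.0929
```

```bash
python3 -c "
from h import *
st(); save('w8',read_camera('wrist'));st()"
```

```text
t 13.95 pos [454.2 129.4  77.6] yaw -103.2 tilt 0.06 open 92.9 F [0.6 0.5 0.6]
t 14.0 pos [454.7 129.7  78.3] yaw -103.2 tilt 0.14 open 93.0 F [-0.5  0.2 -0.2]
```

View pics/w8.png

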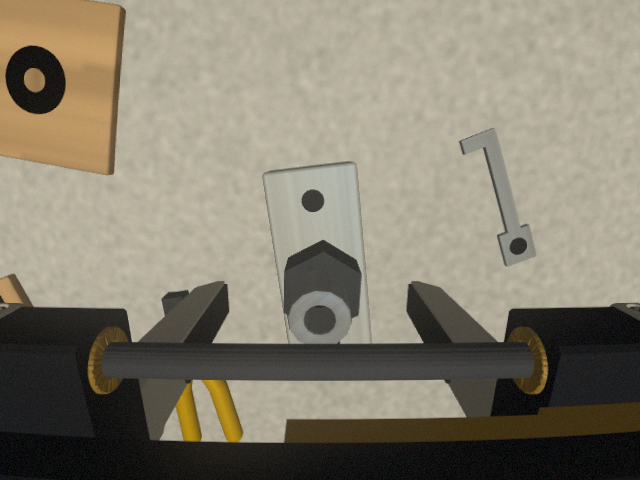

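The collar at (320,320) is centred between the fingers. The nut's side flats also line up with the jaws, so this yaw works for the nut too.

Request:
{"name": "carry_out", "arguments": {"steps": [{"xyz":[0,0,-0.2],"rot":[0,0,0]},{"xyz":[0,0,-0.2],"rot":[0,0,0]},{"xyz":[0,0,-0.2],"rot":[0,0,0]},{"xyz":[0,0,-0.2],"rot":[0,0,0]},{"xyz":[0,0,-0.2],"rot":[0,0,0]},{"xyz":[0,0,-0.2],"rot":[0,0,0]},{"xyz":[0,0,-0.2],"rot":[0,0,0]},{"xyz":[0,0,-0.2],"rot":[0,0,0]},{"xyz":[0,0,-0.2],"rot":[0,0,0]},{"xyz":[0,0,-0.2],"rot":[0,0,0]}], "grip": 0}}

```text
t: 15.0
tool_pos: [0.4534, 0.1298, 0.0746]
orientation: [1.952, -2.461, 0.0]
force: [-0.3, -0.7, -0.1]
opening: 0.0293
```

```bash
python3 -c "
from h import *
st()"
```

```text
t 15.0 pos [453.4 129.8  74.6] yaw -103.2 tilt 0.0 open 29.3 F [-0.3 -0.7 -0.1]
```

Request:
{"name": "carry_out", "arguments": {"steps": [{"xyz":[0,0,1],"rot":[0,0,0]},{"xyz":[0,0,4],"rot":[0,0,0]},{"xyz":[2,1.8,6],"rot":[0,0,0]},{"xyz":[5,4.5,6],"rot":[0,0,0]},{"xyz":[8,7.3,6],"rot":[0,0,0]},{"xyz":[11,10,5],"rot":[0,0,0]},{"xyz":[14,12.7,3],"rot":[0,0,0]},{"xyz":[15.5,14.1,1],"rot":[0,0,0]},{"xyz":[15.5,14.1,1],"rot":[0,0,0]},{"xyz":[15.5,14.1,1],"rot":[0,0,0]}]}}

```text
t: 16.0
tool_pos: [0.6078, 0.2708, 0.0839]
orientation: [1.952, -2.459, -0.001]
force: [0.1, 0.0, -0.2]
opening: 0.0294
```

```bash
python3 -c "
from h import *
st(); save('w9',read_camera('wrist'));st()"
```

```text
t 16.0 pos [607.8 270.8  83.9] yaw -103.1 tilt 0.13 open 29.4 F [ 0.1  0.  -0.2]
t 16.05 pos [608.3 270.6  85.2] yaw -103.2 tilt 0.02 open 29.2 F [ 0.3 -0.1 -1.3]
```

View pics/w9.png

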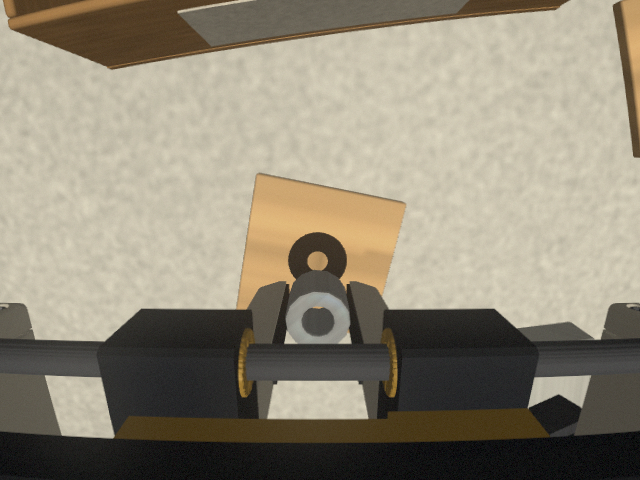

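The collar at (318,318) is in line with its outline at (317,260). Lowering and releasing.

Request:
{"name": "carry_out", "arguments": {"steps": [{"xyz":[0,0,-2],"rot":[0,0,0]},{"xyz":[0,0,-4],"rot":[0,0,0]},{"xyz":[0,0,-5],"rot":[0,0,0]},{"xyz":[0,0,-5.4],"rot":[0,0,0]},{"xyz":[0,0,-5.5],"rot":[0,0,0]},{"xyz":[0,0,-5.6],"rot":[0,0,0]},{"xyz":[0,0,-5.6],"rot":[0,0,0]}]}}

```text
t: 16.75
tool_pos: [0.6091, 0.2711, 0.0298]
orientation: [-1.951, 2.46, -0.001]
force: [0.5, 0.2, -1.1]
opening: 0.0296
```

```bash
python3 -c "
from h import *
st()"
```

```text
t 16.75 pos [609.1 271.1  29.8] yaw -103.2 tilt 0.09 open 29.6 F [ 0.5  0.2 -1.1]
```

Request:
{"name": "carry_out", "arguments": {"steps": [{"xyz":[0,0,-0.1],"rot":[0,0,0]},{"xyz":[0,0,-0.1],"rot":[0,0,0]}]}}

```text
t: 16.95
tool_pos: [0.6091, 0.2711, 0.0286]
orientation: [-1.951, 2.46, -0.001]
force: [-0.7, 0.5, 4.0]
opening: 0.0292
```

Request:
{"name": "carry_out", "arguments": {"steps": [{"xyz":[0,0,0],"rot":[0,0,0]},{"xyz":[0,0,0],"rot":[0,0,0]},{"xyz":[0,0,0],"rot":[0,0,0]},{"xyz":[0,0,0],"rot":[0,0,0]},{"xyz":[0,0,0],"rot":[0,0,0]},{"xyz":[0,0,3],"rot":[0,0,0]},{"xyz":[0,0,7],"rot":[0,0,0]},{"xyz":[0,0,11],"rot":[0,0,0]},{"xyz":[0,0,11],"rot":[0,0,0]},{"xyz":[0,0,11],"rot":[0,0,0]}], "grip": 1}}

```text
t: 17.95
tool_pos: [0.6096, 0.2713, 0.1396]
orientation: [-1.95, 2.459, -0.002]
force: [-0.1, -0.2, -0.6]
opening: 0.0926
```

```bash
python3 -c "
from h import *
st(); save('w10',read_camera('wrist'));st()"
```

```text
t 17.95 pos [609.6 271.3 139.6] yaw -103.2 tilt 0.21 open 92.6 F [-0.1 -0.2 -0.6]
t 18.0 pos [608.4 270.8 137.5] yaw -103.2 tilt 0.01 open 92.6 F [-1. -0. -1.]
```

View pics/w10.png

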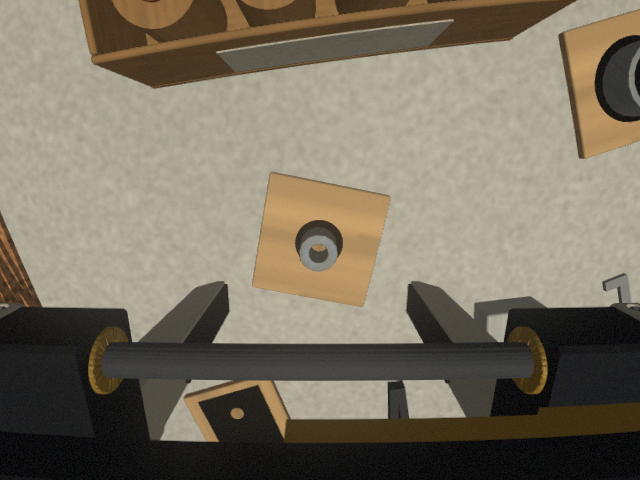

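The collar stands upright at the centre of its board, at about (319,250). Now the nut.

Request:
{"name": "carry_out", "arguments": {"steps": [{"xyz":[-3.5,-3.2,0],"rot":[0,0,0]},{"xyz":[-7,-6.4,0],"rot":[0,0,0]},{"xyz":[-10.5,-9.7,0],"rot":[0,0,0]},{"xyz":[-14,-12.9,-1],"rot":[0,0,0]},{"xyz":[-15.5,-14.3,-3],"rot":[0,0,0]},{"xyz":[-15.5,-14.3,-5],"rot":[0,0,0]},{"xyz":[-15.5,-14.3,-6],"rot":[0,0,0]},{"xyz":[-15.5,-14.3,-6],"rot":[0,0,0]},{"xyz":[-15.5,-14.3,-6],"rot":[0,0,0]}]}}

```text
t: 18.9
tool_pos: [0.4534, 0.1281, 0.0774]
orientation: [1.952, -2.46, -0.001]
force: [-0.9, -0.2, -0.1]
opening: 0.0927
```

```bash
python3 -c "
from h import *
st(); save('w11',read_camera('wrist'));st()"
```

```text
t 18.9 pos [453.4 128.1  77.4] yaw -103.1 tilt 0.06 open 92.7 F [-0.9 -0.2 -0.1]
t 18.95 pos [454.  128.2  78. ] yaw -103.1 tilt 0.01 open 93.3 F [1.  0.  0.7]
```

View pics/w11.png

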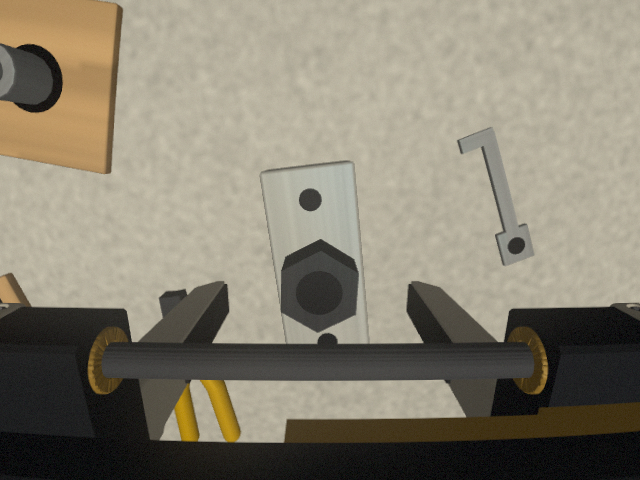

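```bash
python3 -c "
from h import *
print(onz(cam('wrist'),[(320,292)],.054)*1000)"
```

```text
[[454.45707643 126.043909    54.        ]]
```

Request:
{"name": "carry_out", "arguments": {"steps": [{"xyz":[0,0,-1.5],"rot":[0,0,0]},{"xyz":[0,0,-2.5],"rot":[0,0,0]},{"xyz":[0,0,-3],"rot":[0,0,0]},{"xyz":[0,0,-3],"rot":[0,0,0]},{"xyz":[0,0,-3],"rot":[0,0,0]}]}}

```text
t: 19.45
tool_pos: [0.4536, 0.128, 0.0479]
orientation: [-1.952, 2.461, -0.0]
force: [0.5, 0.0, -0.9]
opening: 0.0931
```

Request:
{"name": "carry_out", "arguments": {"steps": [{"xyz":[0,0,0],"rot":[0,0,0]},{"xyz":[0,0,0],"rot":[0,0,0]},{"xyz":[0,0,0],"rot":[0,0,0]},{"xyz":[0,0,0],"rot":[0,0,0]},{"xyz":[0,0,0],"rot":[0,0,0]},{"xyz":[0,0,0],"rot":[0,0,0]},{"xyz":[0,0,0],"rot":[0,0,0]},{"xyz":[0,0,0],"rot":[0,0,0]},{"xyz":[0,0,0],"rot":[0,0,0]}], "grip": 0}}

```text
t: 20.35
tool_pos: [0.4534, 0.1278, 0.0476]
orientation: [1.952, -2.461, -0.0]
force: [0.1, -0.4, 0.6]
opening: 0.0468
```

```bash
python3 -c "
from h import *
st()"
```

```text
t 20.35 pos [453.4 127.8  47.6] yaw -103.2 tilt 0.0 open 46.8 F [ 0.1 -0.4  0.6]
```

Request:
{"name": "carry_out", "arguments": {"steps": [{"xyz":[0,0,0],"rot":[0,0,0]},{"xyz":[0,0,0],"rot":[0,0,0]},{"xyz":[0,0,0],"rot":[0,0,0]}]}}

```text
t: 20.65
tool_pos: [0.4534, 0.1278, 0.0476]
orientation: [1.952, -2.461, 0.0]
force: [-0.0, 0.1, 0.4]
opening: 0.0469
```

```bash
python3 -c "
from h import *
st(); save('w12',read_camera('wrist'));st()"
```

```text
t 20.65 pos [453.4 127.8  47.6] yaw -103.2 tilt 0.0 open 46.9 F [-0.   0.1  0.4]
t 20.7 pos [453.4 127.8  47.6] yaw -103.2 tilt 0.0 open 46.6 F [-0.6 -0.8  1.7]
```

View pics/w12.png

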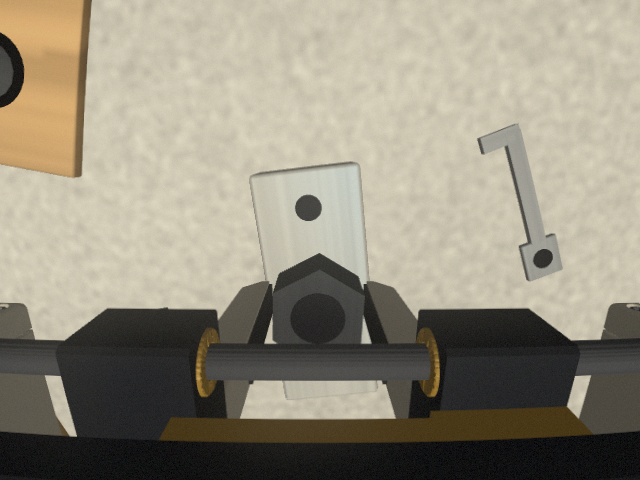

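Run:
```python
from h import *
c=cam('wrist')
im=cv2.imread('pics/w12.png')
cv2.imwrite('pics/w12z.png',cv2.resize(im[240:360,220:420],None,fx=4,fy=4,interpolation=cv2.INTER_CUBIC))
P=onz(c,[(273,300),(364,300)],.054)*1000; print(P, np.linalg.norm(P[0]-P[1]))
# where would finger inner faces be at 41 and 47 opening, tips
s=read_state(); X=R.from_rotvec(s['orientation']).as_matrix()
for w in (.041,.047):
    for g in (1,-1):
        print(w,g,proj(c,[s['tool_pos']+X@[g*w/2,y,0.0165] for y in (-.0075,.0075)]).round())
```

```text
[[467.21301649 144.31216473  54.        ]
 [458.02189675 104.78703601  54.        ]] 40.579705301058674
0.041 1 [[356. 286.]
 [355. 313.]]
0.041 -1 [[276. 286.]
 [277. 312.]]
0.047 1 [[362. 286.]
 [361. 313.]]
0.047 -1 [[270. 286.]
 [271. 312.]]
```

View pics/w12z.png

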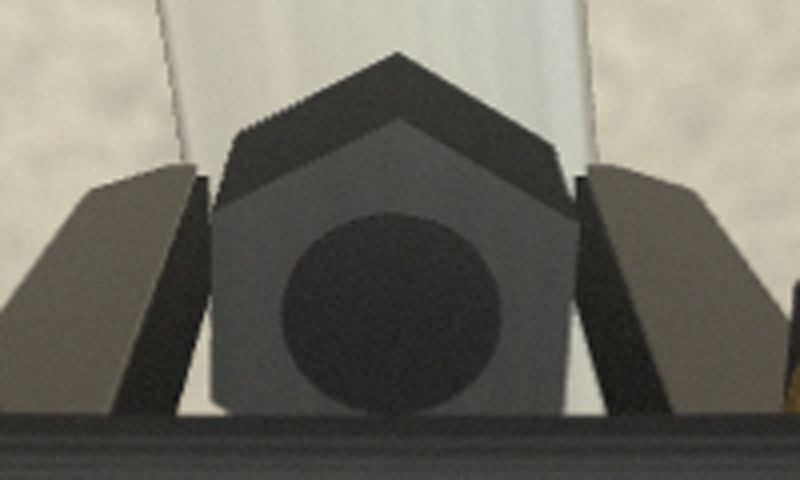

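The fingers stopped at 46.8 mm, not 41 mm. The picture shows roughly 3 mm between each pad and the nut's flats, so something doesn't add up. I'll lift a few millimetres to test the hold.

Request:
{"name": "carry_out", "arguments": {"steps": [{"xyz":[0,0,0.2],"rot":[0,0,0]},{"xyz":[0,0,0.5],"rot":[0,0,0]},{"xyz":[0,0,0.5],"rot":[0,0,0]}]}}

```text
t: 21.0
tool_pos: [0.4537, 0.128, 0.053]
orientation: [-1.952, 2.461, -0.0]
force: [1.1, 1.2, -2.2]
opening: 0.0469
```

```bash
python3 -c "
from h import *
st(); im=read_camera('wrist');st(); save('w13z',cv2.resize(im[240:360,220:420],None,fx=4,fy=4,interpolation=cv2.INTER_CUBIC))"
```

```text
t 21.0 pos [453.7 128.   53. ] yaw -103.2 tilt 0.03 open 46.9 F [ 1.1  1.2 -2.2]
t 21.05 pos [453.6 127.9  52.9] yaw -103.2 tilt 0.03 open 47.2 F [ 0.6 -0.2 -2.1]
```

View pics/w13z.png

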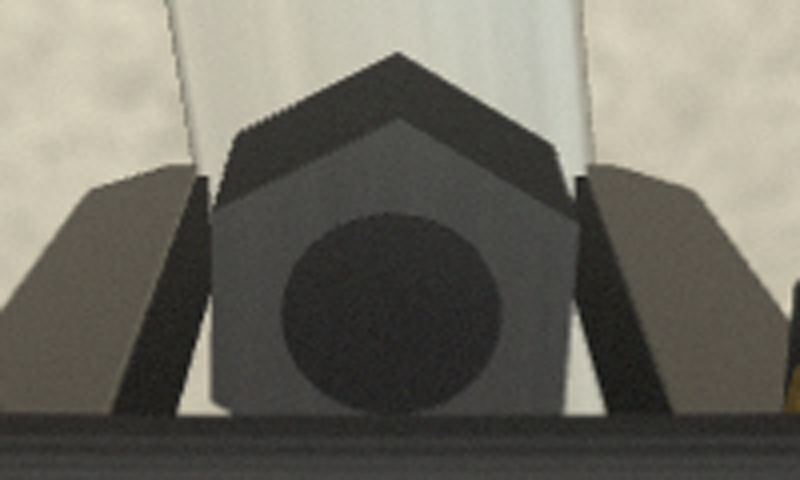

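The nut came up with the fingers and stayed level, with a load of about 2 N. The grip is sound even though the reading looks like a corner-to-corner one. Carrying on to its board.

Request:
{"name": "carry_out", "arguments": {"steps": [{"xyz":[0,0,3],"rot":[0,0,0]},{"xyz":[0,0,6],"rot":[0,0,0]},{"xyz":[0.8,-2,7],"rot":[0,0,0]},{"xyz":[2,-5,7],"rot":[0,0,0]},{"xyz":[3.4,-9,7],"rot":[0,0,0]},{"xyz":[4.9,-13,7],"rot":[0,0,0]},{"xyz":[6.4,-17,7],"rot":[0,0,0]},{"xyz":[7.9,-21,7],"rot":[0,0,0]},{"xyz":[9,-24,7],"rot":[0,0,0]},{"xyz":[9,-24,7],"rot":[0,0,0]}]}}

```text
t: 22.05
tool_pos: [0.5443, -0.1159, 0.1227]
orientation: [1.948, -2.465, 0.002]
force: [-0.1, 1.4, -2.1]
opening: 0.0468
```

```bash
python3 -c "
from h import *
st()"
```

```text
t 22.05 pos [ 544.3 -115.9  122.7] yaw -103.4 tilt 0.09 open 46.8 F [-0.1  1.4 -2.1]
```

Request:
{"name": "carry_out", "arguments": {"steps": [{"xyz":[1.5,-4,0],"rot":[0,0,0]},{"xyz":[3,-8,0],"rot":[0,0,0]},{"xyz":[4.4,-12,-1],"rot":[0,0,0]},{"xyz":[5.3,-14.4,-2],"rot":[0,0,0]},{"xyz":[5.3,-14.4,-4],"rot":[0,0,0]},{"xyz":[5.3,-14.4,-5],"rot":[0,0,0]},{"xyz":[5.3,-14.4,-5],"rot":[0,0,0]},{"xyz":[5.3,-14.4,-5],"rot":[0,0,0]}]}}

```text
t: 22.85
tool_pos: [0.5963, -0.255, 0.0727]
orientation: [1.954, -2.46, -0.001]
force: [-1.0, 0.0, -1.0]
opening: 0.0466
```

```bash
python3 -c "
from h import *
st(); save('w14',read_camera('wrist'));st()"
```

```text
t 22.85 pos [ 596.3 -255.    72.7] yaw -103.1 tilt 0.05 open 46.6 F [-1.  0. -1.]
t 22.9 pos [ 596.9 -255.4   73.5] yaw -103.1 tilt 0.05 open 46.8 F [-0.1  0.7 -0.9]
```

View pics/w14.png

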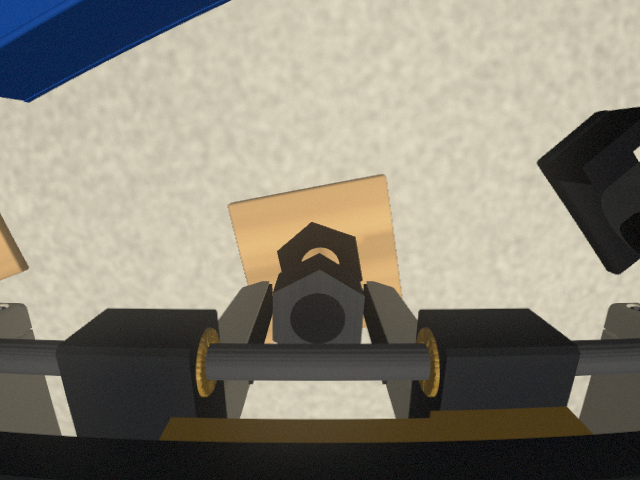

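Request:
{"name": "carry_out", "arguments": {"steps": [{"xyz":[0,0,-2],"rot":[0,0,0]},{"xyz":[0,0,-3.5],"rot":[0,0,0]},{"xyz":[0,0,-4.2],"rot":[0,0,0]},{"xyz":[0,0,-4.5],"rot":[0,0,0]},{"xyz":[0,0,-4.5],"rot":[0,0,0]},{"xyz":[0,0,-4.5],"rot":[0,0,0]}]}}

```text
t: 23.5
tool_pos: [0.5968, -0.2562, 0.0281]
orientation: [-1.952, 2.461, -0.001]
force: [-0.4, -0.5, -1.3]
opening: 0.0471
```

```bash
python3 -c "
from h import *
st()"
```

```text
t 23.5 pos [ 596.8 -256.2   28.1] yaw -103.1 tilt 0.05 open 47.1 F [-0.4 -0.5 -1.3]
```

Request:
{"name": "carry_out", "arguments": {"steps": [{"xyz":[0,0,0],"rot":[0,0,0]},{"xyz":[0,0,0],"rot":[0,0,0]},{"xyz":[0,0,0],"rot":[0,0,0]},{"xyz":[0,0,0],"rot":[0,0,0]},{"xyz":[0,0,0],"rot":[0,0,0]},{"xyz":[0,0,3],"rot":[0,0,0]},{"xyz":[0,0,7],"rot":[0,0,0]},{"xyz":[0,0,11],"rot":[0,0,0]},{"xyz":[0,0,11],"rot":[0,0,0]},{"xyz":[0,0,11],"rot":[0,0,0]}], "grip": 1}}

```text
t: 24.5
tool_pos: [0.5975, -0.2567, 0.1395]
orientation: [-1.951, 2.46, -0.005]
force: [-0.0, 0.5, 0.2]
opening: 0.093
```

```bash
python3 -c "
from h import *
st(); save('w15',read_camera('wrist'));st()"
```

```text
t 24.5 pos [ 597.5 -256.7  139.5] yaw -103.2 tilt 0.2 open 93.0 F [-0.   0.5  0.2]
t 24.55 pos [ 596.4 -256.1  137.5] yaw -103.2 tilt 0.01 open 93.3 F [ 0.4 -0.2 -0.9]
```

View pics/w15.png

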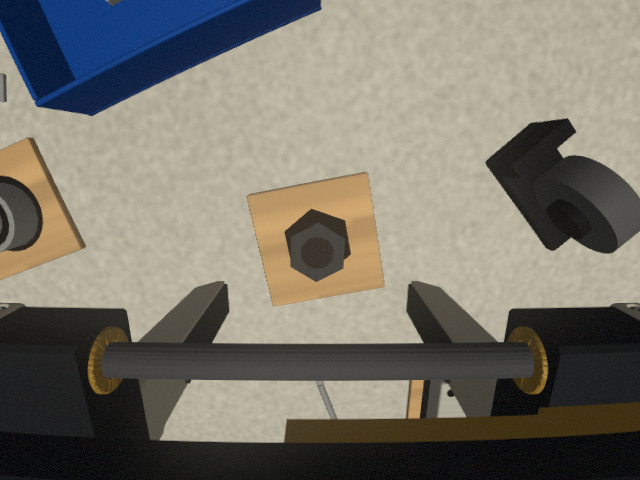

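The nut lies flat and central at (317,250). Last is the bar.

Request:
{"name": "carry_out", "arguments": {"steps": [{"xyz":[-1.7,4.6,0],"rot":[0,0,2]},{"xyz":[-3.4,9.2,0],"rot":[0,0,4]},{"xyz":[-5.1,13.8,0],"rot":[0,0,6]},{"xyz":[-6.8,18.4,0],"rot":[0,0,6.9]},{"xyz":[-8.5,23,0],"rot":[0,0,6.9]},{"xyz":[-10.2,27.6,0],"rot":[0,0,6.9]},{"xyz":[-11.9,32,0],"rot":[0,0,6.9]},{"xyz":[-13.4,36,0],"rot":[0,0,6.9]},{"xyz":[-14.3,38.3,0],"rot":[0,0,6.9]},{"xyz":[-14.3,38.3,0],"rot":[0,0,6.9]}]}}

```text
t: 25.55
tool_pos: [0.4509, 0.1292, 0.1356]
orientation: [2.1, -2.333, -0.004]
force: [-0.3, -0.8, 0.1]
opening: 0.0931
```

Request:
{"name": "carry_out", "arguments": {"steps": [{"xyz":[0,0,-3],"rot":[0,0,0]},{"xyz":[0,0,-3],"rot":[0,0,0]},{"xyz":[0,0,-3],"rot":[0,0,0]}]}}

```text
t: 25.85
tool_pos: [0.4522, 0.1259, 0.1063]
orientation: [2.094, -2.338, -0.003]
force: [0.9, 0.5, -0.5]
opening: 0.0929
```

```bash
python3 -c "
from h import *
st(); save('w16',read_camera('wrist'));st()"
```

```text
t 25.85 pos [452.2 125.9 106.3] yaw -96.3 tilt 0.23 open 92.9 F [ 0.9  0.5 -0.5]
t 25.9 pos [453.2 126.1 107.4] yaw -96.3 tilt 0.09 open 93.1 F [ 0.6 -0.8  0. ]
```

View pics/w16.png

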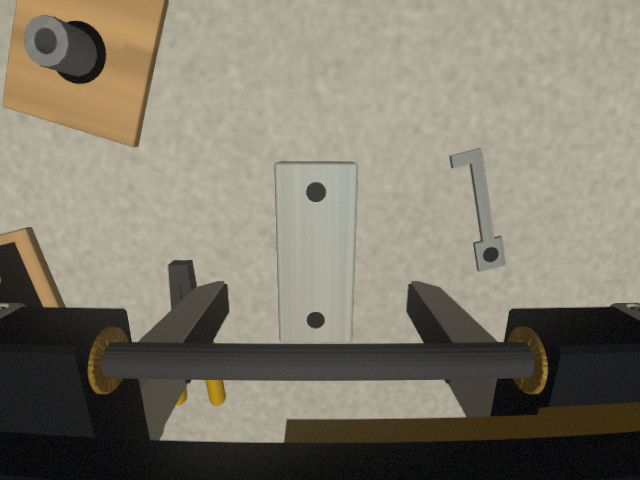

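```bash
python3 -c "
from h import *
c=cam('wrist');print(onz(c,[(316,192),(316,320)],.028).mean(0)*1000); p=onz(c,[(275,163),(357,163)],.028)*1000; print(p, p.mean(0))"
```

```text
[455.23169008 126.09486149  28.        ]
[[522.51471915 145.21727515  28.        ]
 [516.77460592  92.7596012   28.        ]] [519.64466253 118.98843817  28.        ]
```

Request:
{"name": "carry_out", "arguments": {"steps": [{"xyz":[0,0.1,-4],"rot":[0,0,0]},{"xyz":[0,0.1,-7],"rot":[0,0,0]},{"xyz":[0,0.1,-8.4],"rot":[0,0,0]},{"xyz":[0,0.1,-8.7],"rot":[0,0,0]},{"xyz":[0,0.1,-8.7],"rot":[0,0,0]}]}}

```text
t: 26.4
tool_pos: [0.4541, 0.1277, 0.0214]
orientation: [-2.096, 2.339, -0.0]
force: [0.5, 0.1, 0.5]
opening: 0.0928
```

Request:
{"name": "carry_out", "arguments": {"steps": [{"xyz":[0,0,0],"rot":[0,0,0]},{"xyz":[0,0,0],"rot":[0,0,0]},{"xyz":[0,0,0],"rot":[0,0,0]},{"xyz":[0,0,0],"rot":[0,0,0]},{"xyz":[0,0,0],"rot":[0,0,0]},{"xyz":[0,0,0],"rot":[0,0,0]},{"xyz":[0,0,0],"rot":[0,0,0]},{"xyz":[0,0,0],"rot":[0,0,0]},{"xyz":[0,0,0],"rot":[0,0,0]}], "grip": 0, "force": 50}}

```text
t: 27.3
tool_pos: [0.4535, 0.1278, 0.0208]
orientation: [2.097, -2.339, 0.0]
force: [-1.8, -2.6, 5.5]
opening: 0.0537
```

```bash
python3 -c "
from h import *
st()"
```

```text
t 27.3 pos [453.5 127.8  20.8] yaw -96.3 tilt 0.01 open 53.7 F [-1.8 -2.6  5.5]
```

Request:
{"name": "carry_out", "arguments": {"steps": [{"xyz":[0,0,1],"rot":[0,0,0]},{"xyz":[0,0,4],"rot":[0,0,0]},{"xyz":[0,0,8],"rot":[0,0,0]},{"xyz":[-0.5,3,9],"rot":[0,0,2]},{"xyz":[-1.1,7,9],"rot":[0,0,4]},{"xyz":[-1.7,11,9],"rot":[0,0,6]},{"xyz":[-2.4,15,9],"rot":[0,0,8]},{"xyz":[-3,19,9],"rot":[0,0,10]},{"xyz":[-3.6,23,9],"rot":[0,0,12]},{"xyz":[-4,25.5,9],"rot":[0,0,12.4]}]}}

```text
t: 28.3
tool_pos: [0.4119, 0.3854, 0.1104]
orientation: [2.34, -2.096, -0.002]
force: [0.5, -1.2, -4.4]
opening: 0.0537
```

Request:
{"name": "carry_out", "arguments": {"steps": [{"xyz":[0,0,0],"rot":[0,0,0]},{"xyz":[0,0,-3],"rot":[0,0,0]},{"xyz":[0,0,-5],"rot":[0,0,0]},{"xyz":[0,0,-5],"rot":[0,0,0]},{"xyz":[0,0,-5],"rot":[0,0,0]}]}}

```text
t: 28.8
tool_pos: [0.413, 0.382, 0.0604]
orientation: [2.335, -2.099, -0.001]
force: [-0.2, 0.6, -4.2]
opening: 0.0535
```

```bash
python3 -c "
from h import *
st(); save('w17',read_camera('wrist'));st()"
```

```text
t 28.8 pos [413.  382.   60.4] yaw -83.9 tilt 0.11 open 53.5 F [-0.2  0.6 -4.2]
t 28.85 pos [413.9 382.7  61.6] yaw -83.9 tilt 0.03 open 53.8 F [ 0.2  0.  -3. ]
```

View pics/w17.png

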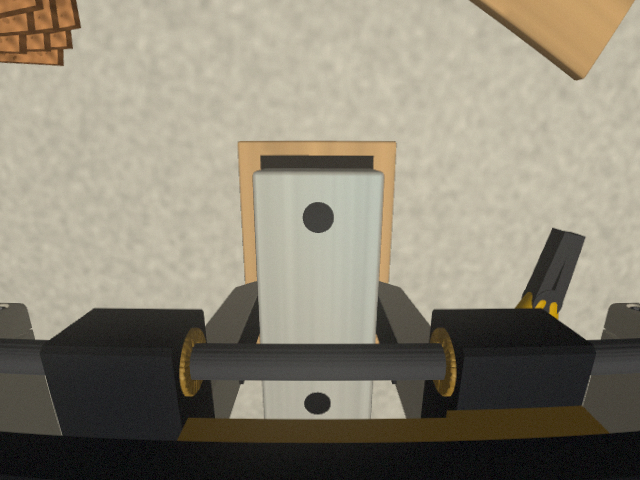

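The bar is parallel to its outline and centred over it. Lowering.

Request:
{"name": "carry_out", "arguments": {"steps": [{"xyz":[0,0,-1.5],"rot":[0,0,0]},{"xyz":[0,0,-2.5],"rot":[0,0,0]},{"xyz":[0,0,-3],"rot":[0,0,0]},{"xyz":[0,0,-3.2],"rot":[0,0,0]},{"xyz":[0,0,-3.2],"rot":[0,0,0]},{"xyz":[0,0,-3.2],"rot":[0,0,0]}]}}

```text
t: 29.45
tool_pos: [0.4133, 0.3827, 0.0288]
orientation: [2.337, -2.099, 0.0]
force: [-2.4, -2.5, 3.7]
opening: 0.0539
```

```bash
python3 -c "
from h import *
st()"
```

```text
t 29.45 pos [413.3 382.7  28.8] yaw -83.9 tilt 0.03 open 53.9 F [-2.4 -2.5  3.7]
```

On the board. I'll release, rise, and move clear so the top camera can check.

Request:
{"name": "carry_out", "arguments": {"steps": [{"xyz":[0,0,0],"rot":[0,0,0]},{"xyz":[0,0,0],"rot":[0,0,0]},{"xyz":[0,0,0],"rot":[0,0,0]},{"xyz":[0,0,0],"rot":[0,0,0]},{"xyz":[0,0,0],"rot":[0,0,0]},{"xyz":[0,0,3],"rot":[0,0,0]},{"xyz":[0,0,7],"rot":[0,0,0]},{"xyz":[0,0,11],"rot":[0,0,0]},{"xyz":[0,0,15],"rot":[0,0,0]},{"xyz":[0,0,18],"rot":[0,0,0]}], "grip": 1}}

```text
t: 30.45
tool_pos: [0.414, 0.3833, 0.2118]
orientation: [-2.335, 2.097, -0.001]
force: [0.0, -0.1, -0.2]
opening: 0.0929
```

Request:
{"name": "carry_out", "arguments": {"steps": [{"xyz":[1,-5,0],"rot":[0,0,0]},{"xyz":[2,-10,0],"rot":[0,0,0]},{"xyz":[3,-15,0],"rot":[0,0,0]},{"xyz":[3,-20,0],"rot":[0,0,0]},{"xyz":[3,-25,0],"rot":[0,0,0]},{"xyz":[3,-25,0],"rot":[0,0,0]},{"xyz":[3,-25,0],"rot":[0,0,0]},{"xyz":[3,-25,0],"rot":[0,0,0]}]}}

```text
t: 31.25
tool_pos: [0.4435, 0.1336, 0.2088]
orientation: [-2.337, 2.099, 0.0]
force: [0.3, -0.1, -0.8]
opening: 0.093
```

```bash
python3 -c "
from h import *
st(); save('t9',read_camera('top')); save('s9',read_camera('scene'))"
```

```text
t 31.25 pos [443.5 133.6 208.8] yaw -83.8 tilt 0.04 open 93.0 F [ 0.3 -0.1 -0.8]
```

View pics/t9.png

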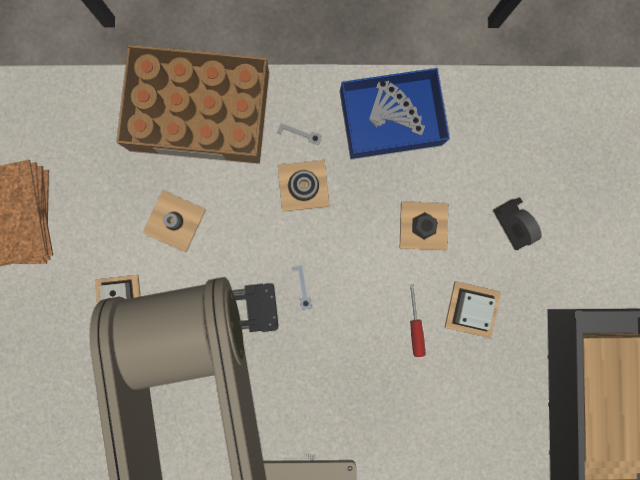

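View pics/s9.png

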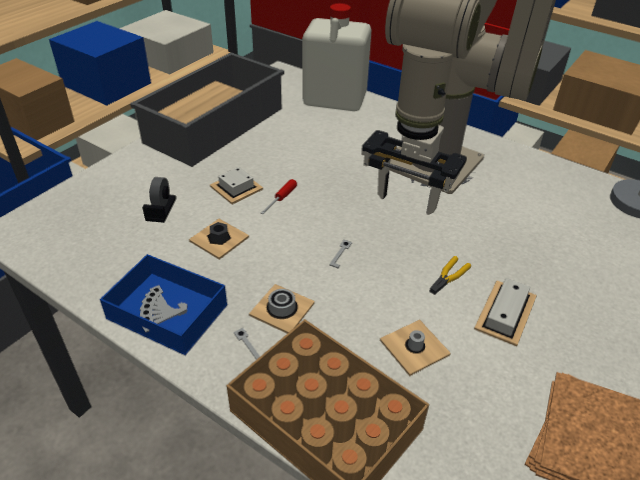

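All five parts lie on their own boards: in the scene view the bar is at (508,305), and in the top view the bearing is at (303,185), collar (173,220), nut (425,225) and block (474,310). One numeric check before handing in.

Run:
```python
from h import *
a=cv2.imread('pics/t9.png'); b=cv2.imread('pics/s9.png')
def z(im,x,y,h=26): return cv2.resize(im[y-h:y+h,x-h:x+h],(260,260),interpolation=cv2.INTER_CUBIC)
o=np.vstack([np.hstack([z(a,303,185),z(a,174,221),z(a,424,226)]),np.hstack([z(a,473,309),z(b,506,312,36),z(b,415,345,36)])])
cv2.imwrite('pics/chk.png',o)
```

```text
(no output)
```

View pics/chk.png

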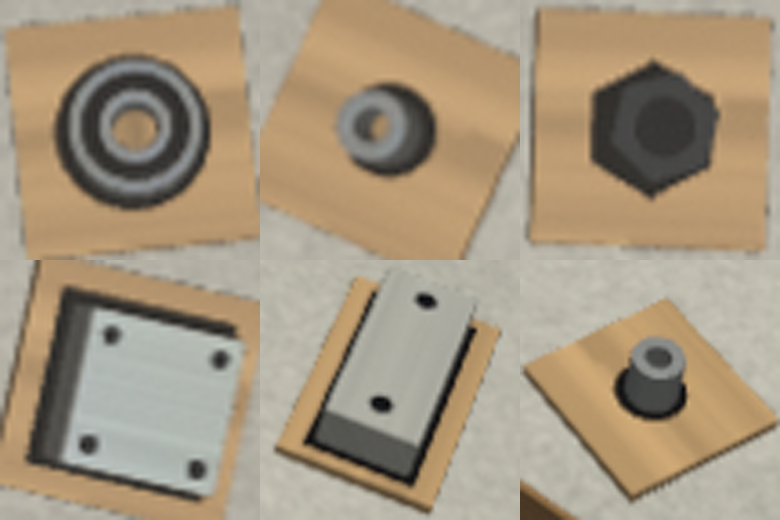

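Run:
```python
from h import *
np.set_printoptions(precision=1,suppress=True)
c=cam('top')
def o(p,cx,cy,col,row): # zoom 5
    p=np.array(p,float).reshape(-1,2)-[260*col,260*row]; return (p+.5)/5-.5+[cx-26,cy-26]
print('bearing',onz(c,o([(134,130)],303,185,0,0),.034)*1000,'want 682.4 -1.4')
print('collar',onz(c,o([(374,126)],174,221,1,0),.038)*1000,'want 608.1 271')
print('nut',onz(c,o([(665,127)],424,226,2,0),.034)*1000,'want 596.4 -256')
s=onz(c,o([(111,335),(220,360),(197,470),(88,444)],473,309,0,1),.036)*1000
d=s[0]-s[3];print('sq',s.mean(0),np.degrees(np.arctan2(d[1],d[0])),'want 419.4 -357 -13.2')
c2=cam('scene'); p=(np.array([(427,300),(381,404)],float)-[260,260]+.5)*72/260-.5+[506-36,312-36]
h=onz(c2,p,.036)*1000; d=h[0]-h[1]; print('bar',h.mean(0),np.degrees(np.arctan2(d[1],d[0])),'want 413.3 383.2 6.1/-173.9')
close_job()
```

```text
bearing [[679.6  -1.9  34. ]] want 682.4 -1.4
collar [[607.3 270.2  38. ]] want 608.1 271
nut [[ 595.5 -255.6   34. ]] want 596.4 -256
sq [ 418.3 -357.7   36. ] -12.915878432688382 want 419.4 -357 -13.2
bar [413.9 384.   36. ] -174.3940759357536 want 413.3 383.2 6.1/-173.9
the job is handed in; nothing more can be done
```

I took both stacks apart and laid all five parts flat, each on its own board. Nothing tipped, and I handed the job in at about 31 s of the 112 s allowed. The hand-in gives no verdict, so these figures are from my own last checks.

| Part | Distance from outline's middle | Turn off outline |
|---|---|---|
| Bearing | about 3 mm | – |
| Collar | about 1 mm | – |
| Nut | about 1 mm | – |
| Square block | about 1 mm | under 1° |
| Bar | about 1 mm | under 1° |

All are well inside the 12 mm and 0.2 rad limits. The gripper was open, empty and above the bench at hand-in.

Two readings disagreed:
- **Nut grip:** the fingers stopped at 47 mm, the size over corners, although the pictures showed the pads facing its 41 mm flats. A small test lift showed the nut was held and level, so I carried on, and it landed flat and central.
- **Wrist camera:** it read up to about 4 mm off the top camera. I used the top and scene views for the main positions, with small corrections from the wrist view. That may explain the bearing's 3 mm, as the wrist view had put it within 1 mm.

The arm hid the bar from the top camera at the end, so I checked the bar with the scene camera alone.

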